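Line up the microscope lenses by size

ROBOT

A 6-joint arm with a two-finger parallel gripper is mounted at the origin on the work surface. World frame = base frame: x ahead of the robot, y to its left, z up, the work surface at z = 0. Lengths are in mm, angles in rad, forces in N, time in s.
With the tool pointing down it reaches from about 400 to 825 mm from the base axis. Payload 7 kg.
Tool frame: the origin (TCP) lies at the very end of the fingers, on their centre line; the grasp point (between the pads) lies 19 mm behind it; z points along the fingers, y is the line along which they close (so a half turn about z gives the same grasp; the last joint's range is limited). The gripper opens to 88 mm and grips with 3 to 60 N. Pads are 19 mm wide; open, the fingers measure 130 mm over their backs; the gripper's body (78 mm by 193 mm) begins 47 mm behind the grasp point.
Start: joints at [1.634, 0.359, 0.012, 0, -1.224, -0.288], TCP at [150.476, 657.991, 226.561] pointing down, gripper open.
Joint ranges: [-3.07, 3.07], [-1.43, 2.12], [-1.02, 1.25], [-3.03, 1.67], [-3.05, -0], [-3.03, 3.03]. Speed limits (rad/s): [2.39, 2.39, 3.01, 3.14, 3.14, 3.14].

INTERFACE

Orientations are given as a unit quaternion [x, y, z, w].
In Python, from plant import bot gives the robot as it stands. Calls block until the motion is done:
- bot.move_ptp(position, orientation): joint-space move of the TCP to a pose.
- bot.line_to(position, velocity=150, ori=None): straight line of the TCP; ori=None keeps the orientation; velocity is the mean speed in mm/s.
- bot.move_joints(angles): joint-space move.
- bot.move_gripper(opening, force=None): finger opening in mm; force is the grip in N (None keeps the last); returns when the fingers have stopped.
- bot.pause(seconds).
- bot.solve_ik(position, orientation): joint angles nearest the present ones, or None.
- bot.read_state(): the state.
- bot.camera(name): name is "scene" or "top" or "wrist"; returns the picture (480x640x3 uint8, red, green, blue); there is no depth.
- bot.get_calibration(name): a dict with "fx", "fy", "cx", "cy" (pixels), "view" (4x4, takes a point from world to camera coordinates); the wrist camera has in their place "T_tool_cam" (4x4, takes a point from camera to tool coordinates, whose origin is the TCP and whose axes are the flange's). Camera axes: x right, y up, looking along -z (the intrinsics and any distortion apply to the point x, -y, -z); pixel columns grow to the right and rows downward; lengths in mm; the calibration is good to about 2 mm. The wrist camera is an equidistant fisheye: a pixel r from the principal point sees the ray r / f radians off the axis. A picture is of the moment at which its call begins: read the wrist's pose just before it. get_calibration takes no time and is no camera call.
A pose or a line that the arm cannot do raises bot.Unreachable and nothing moves.
- bot.close_job(): hands the job in; it is judged then, once.
The state is a dict: "t": time; "joint_pos": joint angles; "qvel": joint speeds; "tau": joint torques, N m; "tcp_pos": TCP position; "eef_rot": TCP orientation; "contact_force": force on the tool from outside, world axes, zero at the start; "moment": the same for the moment, N m; "width": finger opening in mm; "finger_force": force on a finger pad.
Only numpy, scipy, OpenCV 4.12 (cv2) and the standard library are available. Lean on these libraries where they do the work, as an engineer would, in place of code of your own. Each camera call takes 0.05 s, during which the arm holds its last target. There are 200 camera calls.

TASK

Line up the four black microscope lenses in order of size on the aluminium lens strip, one on each round felt seat: the smallest on the seat next to the upright brass post, then each next larger one, so that the largest ends up farthest from the post. Stand each lens upright and centred on its seat, set it down gently without dropping it, and leave the bottle and the solder reel where they are.

Things in the scene. Friction and masses are not known exactly. Their poses are not given: they have to be found in the camera images.
- lens_p_mid (a point): The smallest of four black microscope lenses: a plain upright cylinder 34 mm in diameter and 30 mm tall, black barrel with fine grey rings, a thin steel ring at the foot and glass on top. This point is its centre, 15 mm above its underside; z is its upright axis. It is loose and stands somewhere on the bench at the start.
- lens_q_mid (a point): The second smallest of four black microscope lenses: a plain upright cylinder 42 mm in diameter and 40 mm tall, black barrel with fine grey rings, a thin steel ring at the foot and glass on top. This point is its centre, 20 mm above its underside; z is its upright axis. It is loose and stands somewhere on the bench at the start.
- lens_r_mid (a point): The second largest of four black microscope lenses: a plain upright cylinder 50 mm in diameter and 50 mm tall, black barrel with fine grey rings, a thin steel ring at the foot and glass on top. This point is its centre, 25 mm above its underside; z is its upright axis. It is loose and stands somewhere on the bench at the start.
- lens_s_mid (a point): The largest of four black microscope lenses: a plain upright cylinder 58 mm in diameter and 60 mm tall, black barrel with fine grey rings, a thin steel ring at the foot and glass on top. This point is its centre, 30 mm above its underside; z is its upright axis. It is loose and stands somewhere on the bench at the start.
- seat_a: One of four identical blue felt discs (64 mm diameter, 2 mm thick) on the fixed aluminium lens strip (400 x 70 x 8 mm, flat on the bench). The four seats lie in a straight row along the strip, centres 84 mm apart; which letter is where in the row varies. Origin: centre of the disc's underside; its top face, where a lens stands, is 2 mm above that (10 mm above the bench). Fixed to the strip; the y axis runs along the strip, x across it.
- seat_b: One of four identical blue felt discs (64 mm diameter, 2 mm thick) on the fixed aluminium lens strip (400 x 70 x 8 mm, flat on the bench). The four seats lie in a straight row along the strip, centres 84 mm apart; which letter is where in the row varies. Origin: centre of the disc's underside; its top face, where a lens stands, is 2 mm above that (10 mm above the bench). Fixed to the strip; the y axis runs along the strip, x across it.
- seat_c: One of four identical blue felt discs (64 mm diameter, 2 mm thick) on the fixed aluminium lens strip (400 x 70 x 8 mm, flat on the bench). The four seats lie in a straight row along the strip, centres 84 mm apart; which letter is where in the row varies. Origin: centre of the disc's underside; its top face, where a lens stands, is 2 mm above that (10 mm above the bench). Fixed to the strip; the y axis runs along the strip, x across it.
- seat_d: One of four identical blue felt discs (64 mm diameter, 2 mm thick) on the fixed aluminium lens strip (400 x 70 x 8 mm, flat on the bench). The four seats lie in a straight row along the strip, centres 84 mm apart; which letter is where in the row varies. Origin: centre of the disc's underside; its top face, where a lens stands, is 2 mm above that (10 mm above the bench). Fixed to the strip; the y axis runs along the strip, x across it.
- post: Upright brass post with a round head, 30 mm high, 22 mm across the head, fixed at one end of the strip, in line with the seats, 60 mm from the centre of the nearest seat: it marks the end where the row starts. (At the strip's other end is only a flat dark screw, 3 mm high. Beyond the strip stands a fixed grey parts tray, 35 mm high, not part of the job.) Origin: centre of its foot, on the strip's top face.
- flux_mid (a point): Bystander: small loose bottle with a red cap, 42 mm diameter, 85 mm tall, standing on the bench; this point is half-way up. To be left alone.
- reel_mid (a point): Bystander: loose blue solder reel standing flat on the bench, 60 mm diameter, 42 mm high; this point is half-way up. To be left alone.

How it is judged (in metres and radians):
At the end, for the whole second after the job is handed in: Each lens stands upright (within 0.1 rad) on the seat of its rank counted from the brass post (smallest nearest), its centre within 12 mm of the seat's centre, resting on the seat at the right height (within 4 mm), released and at rest ((horizontal distance between lens_p_mid and seat_a below 0.012 m or horizontal distance between lens_p_mid and seat_b below 0.012 m or horizontal distance between lens_p_mid and seat_c below 0.012 m or horizontal distance between lens_p_mid and seat_d below 0.012 m) and horizontal distance between lens_p_mid and post between 0.03 and 0.09 m and height (world z) of lens_p_mid between 0.021 and 0.029 m and angle between each of lens_p_mid, lens_q_mid, lens_r_mid, lens_s_mid's own z axis and vertical below 0.1 rad and linear speed of each of lens_p, lens_q, lens_r, lens_s below 0.02 m/s and angular speed of each of lens_p, lens_q, lens_r, lens_s below 0.2 rad/s and contact force between the fingers and lens_p below 0.1 N and (horizontal distance between lens_q_mid and seat_a below 0.012 m or horizontal distance between lens_q_mid and seat_b below 0.012 m or horizontal distance between lens_q_mid and seat_c below 0.012 m or horizontal distance between lens_q_mid and seat_d below 0.012 m) and horizontal distance between lens_q_mid and post between 0.114 and 0.174 m and height (world z) of lens_q_mid between 0.026 and 0.034 m and contact force between the fingers and lens_q below 0.1 N and (horizontal distance between lens_r_mid and seat_a below 0.012 m or horizontal distance between lens_r_mid and seat_b below 0.012 m or horizontal distance between lens_r_mid and seat_c below 0.012 m or horizontal distance between lens_r_mid and seat_d below 0.012 m) and horizontal distance between lens_r_mid and post between 0.198 and 0.258 m and height (world z) of lens_r_mid between 0.031 and 0.039 m and contact force between the fingers and lens_r below 0.1 N and (horizontal distance between lens_s_mid and seat_a below 0.012 m or horizontal distance between lens_s_mid and seat_b below 0.012 m or horizontal distance between lens_s_mid and seat_c below 0.012 m or horizontal distance between lens_s_mid and seat_d below 0.012 m) and horizontal distance between lens_s_mid and post between 0.282 and 0.342 m and height (world z) of lens_s_mid between 0.036 and 0.044 m and contact force between the fingers and lens_s below 0.1 N); the robot touches nothing.
It fails at once if a lens is dropped from more than about 13 mm, or knocked flying (faster than 0.5 m/s while no finger touches it) ((contact force between the fingers and lens_p below 0.01 N and linear speed of lens_p above 0.5 m/s) or (contact force between the fingers and lens_q below 0.01 N and linear speed of lens_q above 0.5 m/s) or (contact force between the fingers and lens_r below 0.01 N and linear speed of lens_r above 0.5 m/s) or (contact force between the fingers and lens_s below 0.01 N and linear speed of lens_s above 0.5 m/s)).
It fails at once if the flux bottle is moved by more than 20 mm (distance of flux_mid from where it was at the start of the episode above 0.02 m).
It fails at once if the solder reel is moved by more than 20 mm (distance of reel_mid from where it was at the start of the episode above 0.02 m).
It also fails if it takes over 93 s, if anything falls off the work surface, if the arm or the gripper's body presses on something with over 40 N, if the wrist force passes 120 N, or if a joint passes its speed limit or range.

## Working session

There is one attempt and no reset: what is moved stays moved. The work goes in short steps, each a Python script; the robot and the scene stay as the last script left them, time stands still between calls to the robot, and variables do not carry over. Pictures are saved under pics/ and viewed, at most 14 in all, crops included, and the job is handed in when it is done.

```bash
mkdir -p pics; python3 - <<'E'
from plant import bot
import cv2
for n in("top","scene"):
    cv2.imwrite(f"pics/{n}0.png",bot.camera(n)[:,:,::-1])
    c=bot.get_calibration(n);print(n,c)
print(bot.get_calibration("wrist"));s=bot.read_state();print(s["t"],s["tcp_pos"],s["eef_rot"])
E
```

```text
top {'fx': 610.2081069824269, 'fy': 610.2081069824269, 'cx': 322.03652408539955, 'cy': 244.17611198811318, 'view': array([[-9.91003001e-03, -9.99944979e-01, -3.43962195e-03,
         1.13750654e+01],
       [ 9.88193539e-01, -1.03193857e-02,  1.52862816e-01,
        -5.37131266e+02],
       [-1.52889900e-01, -1.88413709e-03,  9.88241432e-01,
        -1.48827048e+03],
       [ 0.00000000e+00,  0.00000000e+00,  0.00000000e+00,
         1.00000000e+00]])}
scene {'fx': 518.6796809866049, 'fy': 518.6796809866049, 'cx': 321.51980879177626, 'cy': 241.48992304402742, 'view': array([[ 5.98114683e-01,  8.01251705e-01,  1.59540417e-02,
        -3.45449205e+02],
       [-5.83469456e-01,  4.21726013e-01,  6.94053719e-01,
         2.72007748e+02],
       [ 5.49383491e-01, -4.24432416e-01,  7.19746416e-01,
        -1.40861940e+03],
       [ 0.00000000e+00,  0.00000000e+00,  0.00000000e+00,
         1.00000000e+00]])}
{'fx': 371.64829954431775, 'fy': 371.64829954431775, 'cx': 324.07298472429426, 'cy': 233.02228357090496, 'T_tool_cam': array([[-1.72727065e-04,  9.64261544e-01,  2.64952157e-01,
         7.23137177e+01],
       [ 9.99999979e-01,  1.38480416e-04,  1.47935094e-04,
        -2.27922690e-01],
       [ 1.05957437e-04,  2.64952177e-01, -9.64261548e-01,
        -1.58798692e+02],
       [ 0.00000000e+00,  0.00000000e+00,  0.00000000e+00,
         1.00000000e+00]])}
0.1 [150.39639867 657.5878524  225.70504186] [ 9.93683529e-01 -1.12216192e-01 -9.83081426e-06  7.55519155e-04]
```

View pics/top0.png

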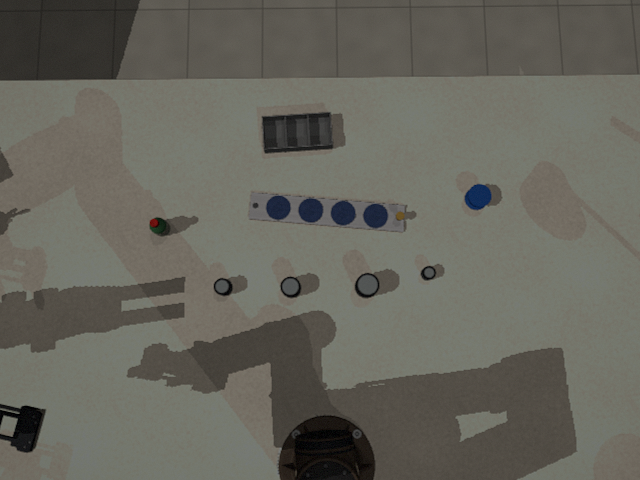

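View pics/scene0.png

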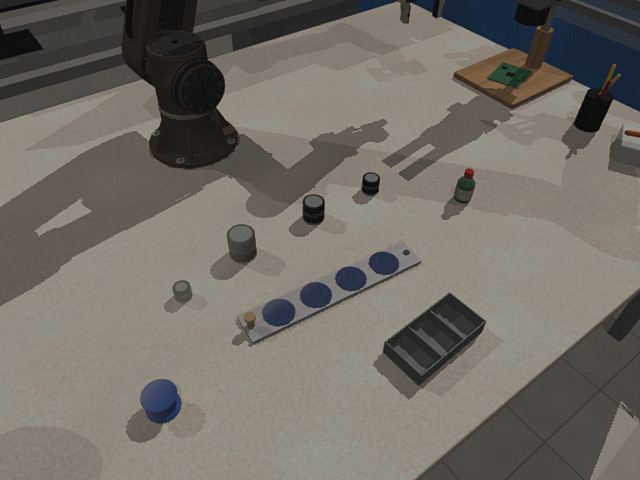

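The top view shows lenses q (223,287), r (290,287), s (367,285) and p (428,272). The seats are at (278,208), (311,210), (343,213) and (375,216), with the post at (400,216), so the smallest goes on the rightmost seat. The scene view agrees.

```bash
cat > h.py <<'E'
import numpy as np, cv2
from plant import bot
def ray(cal,u,v,z):
    V=cal["view"];R=V[:3,:3];o=-R.T@V[:3,3]
    d=R.T@np.array([(u-cal["cx"])/cal["fx"],-(v-cal["cy"])/cal["fy"],-1])
    return o+d*(z-o[2])/d[2]
def proj(cal,p):
    c=cal["view"][:3,:3]@np.array(p)+cal["view"][:3,3]
    return cal["cx"]-cal["fx"]*c[0]/c[2], cal["cy"]+cal["fy"]*c[1]/c[2]
def seats(im,cal):
    hsv=cv2.cvtColor(im,cv2.COLOR_RGB2HSV)
    m=cv2.inRange(hsv,(105,100,40),(130,255,255))
    n,_,st,ce=cv2.connectedComponentsWithStats(m)
    return [(ray(cal,*ce[i],10),st[i]) for i in range(1,n) if st[i,4]>150]
E
python3 - <<'E'
from h import *
np.set_printoptions(precision=1,suppress=True)
im=cv2.imread("pics/top0.png")[:,:,::-1].copy();cal=bot.get_calibration("top")
for p,s in seats(im,cal):print("blue",p,s)
g=cv2.cvtColor(im,cv2.COLOR_RGB2GRAY)
for (u,v,D,h) in[(428,272,34,30),(223,287,42,40),(290,287,50,50),(367,285,58,60)]:
    c=g[v-18:v+19,u-18:u+19]
    m=(c<45).astype(np.uint8)
    cs,hi=cv2.findContours(m,cv2.RETR_CCOMP,cv2.CHAIN_APPROX_NONE)
    for k,q in enumerate(cs):
        if len(q)<8: continue
        (a,b),(w,hh),_=cv2.fitEllipse(q);P=ray(cal,a+u-18,b+v-18,h)
        print(D,"hole" if hi[0][k][3]>=0 else "outer",a+u-18,b+v-18,w,hh,P, "mm",w*1.46*(1490-h)/610/1.46, cv2.contourArea(q))
    print(c[18])
cv2.imwrite("pics/c.png",cv2.resize(im[180:310,200:450,::-1],None,fx=3.2,fy=3.2,interpolation=cv2.INTER_NEAREST))
E
```

```text
blue [ 662.8 -398.    10. ] [465 184  26  26 497]
blue [640.1 119.1  10. ] [267 196  23  23 423]
blue [631.8  35.4  10. ] [299 199  23  23 429]
blue [623.7 -48.1  10. ] [331 201  24  24 427]
blue [ 615.9 -131.6   10. ] [364 204  23  23 425]
34 outer 428.11359214782715 272.6247978210449 12.447042465209961 13.888123512268066 [ 464.1 -259.2   30. ] mm 29.79128196591237 133.5
34 hole 428.71938705444336 272.2921848297119 10.88662338256836 11.16238784790039 [ 464.9 -260.7   30. ] mm 26.05650842385214 93.5
[121 122 121 122 122 120 120 122 122 121  99  45  15  17  54  81  84  83
  84  85  84  84  86  72  33  26  67  87  81  84  78  80  80  79 101 119
 120]
42 outer 222.72198486328125 286.4822635650635 15.897992134094238 17.766571044921875 [433.7 253.6  40. ] mm 37.79030917120762 220.0
42 hole 221.58126258850098 285.9510803222656 14.086763381958008 14.587828636169434 [435.  256.5  40. ] mm 33.48492935055592 158.5
[108 110 111 112 112 113 113 113  90  15  50  79  85  84  82  82  83  83
  84  84  83  83  77  47  14   6   6  53  80  83  81  81  81  83  84  82
  79]
50 outer 290.49294090270996 286.64623641967773 18.657115936279297 20.331663131713867 [430.7  84.7  50. ] mm 44.043027784003584 295.5
50 hole 289.9799518585205 286.06708908081055 17.596263885498047 17.891576766967773 [432.2  86.   50. ] mm 41.5387213034708 244.5
[122 122 122 121 121 119 123 117  84  12  61  85  83  83  82  83  84  82
  83  83  82  84  82  84  85  81  59  13  23  63  82  79  79  81  82  85
  81]
58 outer 366.77486991882324 284.9633979797363 22.393171310424805 23.868925094604492 [ 432.1 -102.7   60. ] mm 52.49546717034011 418.0
58 hole 367.3625297546387 284.33206367492676 21.03679656982422 21.183338165283203 [ 433.6 -104.2   60. ] mm 49.315769007948575 348.0
[119 119 119 115 113  92  26   7  35  73  87  84  84  84  86  85  84  83
  83  83  83  82  85  85  83  84  86  81  57   6  57  85  82  81  81  82
  82]
```

View pics/c.png

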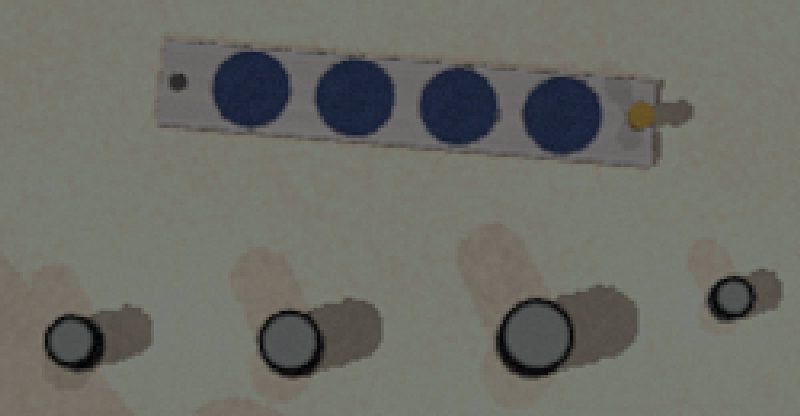

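The seats are 84.0 mm apart and the lens sizes match, so I'll start with the smallest.

```bash
cat >> h.py <<'E'
from scipy.spatial.transform import Rotation as Ro
L=dict(p=(34,30,(464.9,-260.7),(615.9,-131.6)),q=(42,40,(435.,256.5),(623.7,-48.1)),
       r=(50,50,(432.2,86.),(631.8,35.4)),s=(58,60,(433.6,-104.2),(640.1,119.1)))
n=np.array([83.6,8.1,0]);n/=np.linalg.norm(n)      # closing line: across the strip
def quats():
    for s in(1,-1):
        y=s*n;z=np.array([0,0,-1.]);yield Ro.from_matrix(np.c_[np.cross(y,z),y,z]).as_quat()
def quat(pts):
    q0=bot.read_state()["joint_pos"];best=[]
    for q in quats():
        S=[bot.solve_ik(p,q) for p in pts]
        if all(s is not None for s in S): best.append((max(abs(np.array(s)[5]) for s in S),tuple(q)))
    print("yaw options, max |j6|:",[b[0] for b in best]);return list(min(best)[1])
def st(tag):
    s=bot.read_state();print(tag,"t %.1f"%s["t"],np.round(s["tcp_pos"],1),"w %.1f"%s["width"],"ff",np.round(s["finger_force"],1),"F",np.round(s["contact_force"],1))
def carry(k):
    D,h,a,b=L[k];off=max(5,h/2-16);up=110+off
    P=lambda c,z:[c[0],c[1],float(z)]
    q=quat([P(a,up),P(a,off),P(b,up),P(b,off+10)])
    bot.move_gripper(88);bot.move_ptp(P(a,up),q);bot.line_to(P(a,off+.5),120)
    bot.move_gripper(D-6,30);st("grip")
    if abs(bot.read_state()["width"]-D)>4: print("BAD GRASP");return False
    bot.line_to(P(a,up),150);st("lift")
    if abs(bot.read_state()["width"]-D)>4: print("LOST");return False
    bot.move_ptp(P(b,up),q);bot.line_to(P(b,off+25),150);bot.line_to(P(b,off+11.5),30);st("down")
    bot.move_gripper(D+6);bot.move_gripper(min(88,D+24));bot.line_to(P(b,up),150);st("free");return True
E
python3 - <<'E'
from h import *
carry("p")
cv2.imwrite("pics/a1.png",bot.camera("scene")[:,:,::-1])
E
```

```text
yaw options, max |j6|: [np.float64(0.2395576077557342)]
grip t 5.7 [ 464.9 -260.7    5.5] w 33.4 ff 30.0 F [0.5 0.1 0.3]
lift t 6.6 [ 464.3 -260.5  114.2] w 33.7 ff 30.0 F [-0.8  0.3 -0.5]
down t 8.7 [ 615.9 -131.6   16.4] w 33.9 ff 30.0 F [0.1 0.6 0.3]
free t 10.5 [ 615.2 -131.5  114.1] w 58.1 ff 0.0 F [-0.6 -0.2 -0.2]
```

View pics/a1.png

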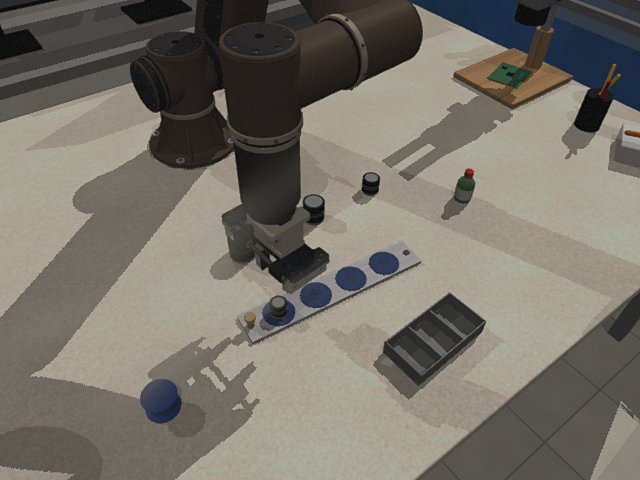

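The scene view shows lens p upright on the seat next to the post, at about (279,305). The other three follow, then a check.

```bash
python3 - <<'E'
from h import *
ok=all(carry(k) for k in"qrs")
if ok: bot.move_ptp([432,250,250.],bot.read_state()["eef_rot"])
for n in("top","scene"): cv2.imwrite(f"pics/{n}2.png",bot.camera(n)[:,:,::-1])
st("end")
im=cv2.imread("pics/top2.png")[:,:,::-1].copy();cal=bot.get_calibration("top");g=cv2.cvtColor(im,cv2.COLOR_RGB2GRAY)
for k,(D,h,a,b) in L.items():
    u,v=map(int,np.round(proj(cal,(*b,10+h))))
    m=(g[v-18:v+19,u-18:u+19]>70).astype(np.uint8)
    N,_,s,ce=cv2.connectedComponentsWithStats(m)
    i=min(range(1,N),key=lambda i:np.hypot(*(ce[i]-18)))
    P=ray(cal,ce[i][0]+u-18,ce[i][1]+v-18,10+h);print(k,s[i],"offset",np.round(P[:2]-b,1))
cv2.imwrite("pics/c2.png",cv2.resize(im[170:300,200:450,::-1],None,fx=3.2,fy=3.2,interpolation=cv2.INTER_NEAREST))
E
```

```text
yaw options, max |j6|: [np.float64(3.003520570013621), np.float64(0.8257782911084854)]
grip t 14.7 [435.  256.5   5.5] w 41.4 ff 30.0 F [-0.1 -0.4  0.4]
lift t 15.6 [434.5 256.  114.2] w 41.8 ff 30.0 F [ 0.3 -1.  -2.4]
down t 18.2 [623.7 -48.2  16.4] w 41.3 ff 30.0 F [-0.2  0.4 -1.4]
free t 20.0 [623.  -48.1 114.1] w 66.1 ff 0.0 F [-1.2  0.5 -0.3]
yaw options, max |j6|: [np.float64(2.8742634840441816), np.float64(0.5501364076719533)]
grip t 23.4 [432.1  86.    9.6] w 49.4 ff 30.0 F [-1.7  0.9  4. ]
lift t 24.2 [431.5  85.7 118.2] w 49.2 ff 30.0 F [ 0.2 -0.9 -2.3]
down t 26.4 [631.8  35.4  20.4] w 49.3 ff 30.0 F [-0.2 -0.2 -2.3]
free t 28.2 [631.1  35.3 118.1] w 74.4 ff 0.0 F [-0.2 -0.3  0. ]
yaw options, max |j6|: [np.float64(3.029421034678318), np.float64(0.3863935608246263)]
grip t 31.3 [ 433.6 -104.2   14.7] w 57.7 ff 30.0 F [-0.9  0.5  5.1]
lift t 32.2 [ 432.7 -104.2  123.1] w 57.7 ff 30.0 F [-0.3  0.2 -2.6]
down t 34.7 [640.1 119.1  25.4] w 57.4 ff 30.0 F [ 0.3  0.2 -3.2]
free t 36.5 [639.4 118.9 123.1] w 82.0 ff 0.0 F [ 0.2  0.6 -0.5]
end t 37.6 [432.6 249.4 248.9] w 82.0 ff 0.0 F [ 1.   0.2 -0.5]
p [14 14  9  9 64] offset [ 0.3 -0.1]
q [ 12  13  13  12 117] offset [ 0.3 -0.3]
r [ 10  10  16  16 188] offset [ 0.3 -0.1]
s [  9   9  19  19 277] offset [0.6 0.1]
```

View pics/c2.png

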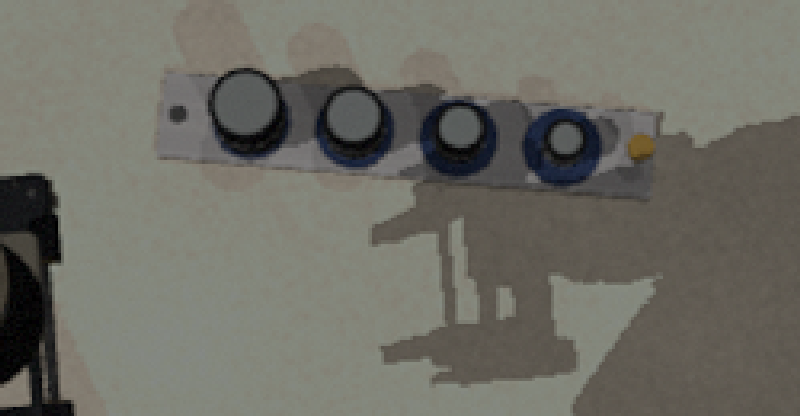

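View pics/scene2.png

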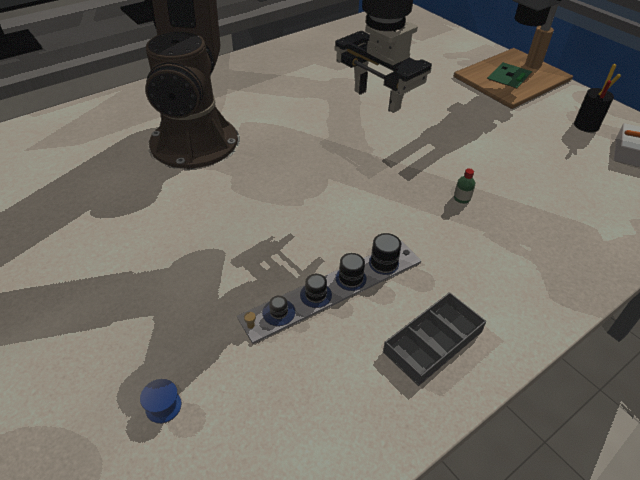

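Both views show all four lenses upright on their seats, in size order from the post and within 1 mm of centre. The bottle (465,187) and reel (161,400) have not moved.

```bash
python3 -c "
from plant import bot
bot.pause(0.5);print(bot.close_job())"
```

```text
the job is handed in; nothing more can be done
None
```

The job is handed in: all four lenses stand upright in size order from the brass post, each within about 1 mm of its seat centre by the top camera, after about 38 s of the 93 s allowed, with the bottle and reel left alone; no verdict was returned.

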